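# Snap the transit cover shut on a machined housing

### The arm

A 6-joint arm with a two-finger parallel gripper is mounted at the origin on the work surface. World frame = base frame: x ahead of the robot, y to its left, z up, the work surface at z = 0. Lengths are in mm, angles in rad, forces in N, time in s.
With the tool pointing down it reaches from about 350 to 800 mm from the base axis. Payload 7.3 kg.
Tool frame: the origin (TCP) lies at the very end of the fingers, on their centre line; the grasp point (between the pads) lies 19 mm behind it; z points along the fingers, y is the line along which they close (so a half turn about z gives the same grasp; the last joint's range is limited). The gripper opens to 85 mm and grips with 20 to 120 N. Pads are 22 mm wide; open, the fingers measure 114 mm over their backs; the gripper's body (76 mm by 85 mm) begins 54 mm behind the grasp point. The pads swing forward as they close: fully open they stand 13 mm farther back than shut.
Start: joints at [1.116, 0.342, 1.524, -0, 1.275, -0.146], TCP at [159.541, 500.191, 231.322] pointing down, gripper open.
Joint ranges: [-2.53, 2.53], [-0.77, 2.02], [0.04, 2.7], [-1, 4.14], [0.28, 2.66], [-3.11, 3.11]. Speed limits (rad/s): [2.57, 2.57, 3.14, 3.14, 3.14, 3.14].

### API

Orientations are given as a unit quaternion [x, y, z, w].
In Python, from bench import r gives the robot as it stands.
- The arm moves only by the shell command python3 -m inch 'ROWS' [OPENING]. ROWS is JSON, a list of rows, each a list of 4 numbers: the shift along the tool's x, y, z in units of 50 mm (1.0 is 50 mm), then the turn about the tool's z in units of 5 degrees (1.0 is 5 degrees). In form: [[x, y, z, turn], ...]. A call has 1 to 8 rows; each row shifts and turns the commanded pose from where the row before left it, along the tool's axes as they then stand; what a row does not reach is not made up. A row lasts 1/10 s, in which the tool goes at most 50 mm and 8.59 degrees, less where a joint would pass 70% of its speed; a pose out of reach is approached as far as the arm can. A call is refused whole if a number of a shift passes 1 or a number of a turn 1, either way. A call with a gripper value outside its range is refused whole. OPENING is the finger opening in mm, from 0 to 85.4, set as the call begins (- or left out, the last holds). The fingers move at their own pace and stop on an object; the grip force is fixed at half the most. Time passes only in rows, so rows that do not move let the fingers close. It gives the time, the measured TCP pose, the force, the opening and the grip force at its end, in the units of the state.
- r.read_state(): the state, without advancing time (a new reading comes with each control period).
- r.grab_frame(name): name is "side" or "top"; returns a dict with "frame" (384x512x3 uint8, red, green, blue), "K" (3x3 intrinsics, pixels), "rvec" (rotation vector, rad) and "tvec" (3), from world to camera coordinates, as OpenCV has them. Camera axes: x right, y down, z forward; pixel columns grow to the right and rows downward; lengths in mm; the calibration is good to about 2 mm. A picture is of the moment at which its call begins. There is no depth.
- r.hand_in(): hands the job in; it is judged then, once.
The state is a dict: "t": time; "joint_positions": joint angles; "joint_vel": joint speeds; "joint_efforts": joint torques, N m; "ee_pos": TCP position; "ee_rot": TCP orientation; "ft_force": force on the tool from outside, world axes, zero at the start; "moment": the same for the moment, N m; "finger_gap": finger opening in mm; "finger_force": force on a finger pad.
Only numpy, scipy, OpenCV 4.12 (cv2) and the standard library are available. Lean on these libraries where they do the work, as an engineer would, in place of code of your own. Each camera call takes 0.05 s, during which the arm holds its last target. There are 200 camera calls.

### The job

The grey plastic cover on the machined aluminium housing still stands up along its four straight sides: press its rim down section by section with the fingertips until all four sections have clicked shut and lie flush. Only press: do not lift, tip or shove the housing from its place, and leave everything else on the bench where it is.

Things in the scene. Friction and masses are not known exactly. Their poses are not given: they have to be found in the camera images.
- housing: Machined aluminium octagon, 160 (its x) x 130 mm (its y), 36 mm high, loose, about 1 kg, with a 4 mm grey plastic snap cover on top (flat middle 40 mm above the bench). Each of the 4 straight sides of the cover is a rim section hinged on its inner edge that stands up 17 degrees until pressed shut; the 4 slanted corners are fixed. Origin: centre of the underside, z up.
- press_px (a point): Point on top of the short rim section (54 mm long) on the housing's +x side: at mid-length, 24 mm outwards from its hinge (section 34 mm wide, hinge to outer lip), amid three low thumb ribs: the place to press. It moves with the section: about 47 mm above the housing's underside while standing up, 40 mm when shut.
- sec_px (a joint): Hinge of the +x side rim section (rad): 0 standing up, 0.30 shut and flush. An over-centre snap: it resists with up to about 9 N at the thumb ribs at first and ever less up to half-way (0.15), springs back up if let go before that, and past it clicks down by itself and stays.
- press_py (a point): Point on top of the long rim section (84 mm long) on the housing's +y side: at mid-length, 24 mm outwards from its hinge (section 34 mm wide, hinge to outer lip), amid three low thumb ribs: the place to press. It moves with the section: about 47 mm above the housing's underside while standing up, 40 mm when shut.
- sec_py (a joint): Hinge of the +y side rim section (rad): 0 standing up, 0.30 shut and flush. An over-centre snap: it resists with up to about 9 N at the thumb ribs at first and ever less up to half-way (0.15), springs back up if let go before that, and past it clicks down by itself and stays.
- press_nx (a point): Point on top of the short rim section (54 mm long) on the housing's -x side: at mid-length, 24 mm outwards from its hinge (section 34 mm wide, hinge to outer lip), amid three low thumb ribs: the place to press. It moves with the section: about 47 mm above the housing's underside while standing up, 40 mm when shut.
- sec_nx (a joint): Hinge of the -x side rim section (rad): 0 standing up, 0.30 shut and flush. An over-centre snap: it resists with up to about 9 N at the thumb ribs at first and ever less up to half-way (0.15), springs back up if let go before that, and past it clicks down by itself and stays.
- press_ny (a point): Point on top of the long rim section (84 mm long) on the housing's -y side: at mid-length, 24 mm outwards from its hinge (section 34 mm wide, hinge to outer lip), amid three low thumb ribs: the place to press. It moves with the section: about 47 mm above the housing's underside while standing up, 40 mm when shut.
- sec_ny (a joint): Hinge of the -y side rim section (rad): 0 standing up, 0.30 shut and flush. An over-centre snap: it resists with up to about 9 N at the thumb ribs at first and ever less up to half-way (0.15), springs back up if let go before that, and past it clicks down by itself and stays.
- pin: Bystander: upright steel gauge pin, 22 mm diameter, 45 mm high, near one corner of the housing. Origin: centre of underside.
- bush: Bystander: brass bush, 38 mm diameter, 28 mm high, near another corner. Origin: centre of underside.
- bracket: Bystander: small aluminium angle bracket, 60 x 35 mm, 46 mm high, near a third corner. Origin: centre of underside.
- caliper: Bystander: caliper lying flat, 210 mm long, 12 mm high. Origin: middle of its beam, on the bench.
- plate: Bystander: octagonal aluminium plate without a cover, 160 x 130 x 14 mm, lying flat. Origin: centre of underside.
- oiler: Bystander: white plastic oil bottle, 52 mm diameter, 130 mm high. Origin: centre of underside.
Things that resemble listed ones, but are neither listed nor needed, are in the scene too. Several things look just like the housing: the one meant starts farthest to the robot's left.

How it is judged (in metres and radians):
At the end, for the whole second after the job is handed in: All four rim sections read above 0.26 rad (of 0.30, shut); the housing stands flat and at rest on the bench within 30 mm of where it started (value of joint each of sec_px, sec_py, sec_nx, sec_ny above 0.26 rad and distance of housing from where it was at the start of the episode below 0.03 m and height (world z) of housing below 0.008 m and angle between housing's own z axis and vertical below 0.05 rad and linear speed of housing below 0.02 m/s); the robot touches nothing.
It fails at once if the arm or the gripper's body, rather than the fingers, presses on the housing or its cover (over 5 N) (contact force between the arm and housing above 5 N).
It fails at once if the housing is lifted more than 12 mm or tipped more than 0.2 rad (height (world z) of housing above 0.012 m or angle between housing's own z axis and vertical above 0.2 rad).
It fails at once if the housing is shoved more than 30 mm (distance of housing from where it was at the start of the episode above 0.03 m).
It fails at once if a bystander is moved more than 25 mm (distance of any of pin, bush, bracket, caliper, plate, oiler from where it was at the start of the episode above 0.025 m).
It also fails if it takes over 54 s, if anything falls off the work surface, if the arm or the gripper's body presses on something with over 40 N, if the wrist force passes 120 N, or if a joint passes its speed limit or range.

## Working session

There is one attempt and no reset: what is moved stays moved. The work goes in short steps, Python scripts to look and compute and a shell command to move; the robot and the scene stay as the last step left them, time stands still between calls to the robot, and variables do not carry over. Pictures are saved under pics/ and viewed, at most 10 in all, crops included, and the job is handed in when it is done.

```bash
mkdir -p pics; ls
python3 - <<'E'
from bench import r
import cv2
for n in("top","side"):
    f=r.grab_frame(n); cv2.imwrite(f"pics/{n}0.png",cv2.cvtColor(f["frame"],cv2.COLOR_RGB2BGR))
    print(n,f["K"],f["rvec"],f["tvec"])
s=r.read_state();print(s["t"],s["ee_pos"],s["ee_rot"],s["finger_gap"])
E
```

```text
pics
top [[458.72564882   0.         255.17553138]
 [  0.         458.72564882 200.12769343]
 [  0.           0.           1.        ]] [ 2.16935724 -2.11552262  0.15031483] [   5.3149108   558.27374733 1232.65912188]
side [[399.8962864    0.         252.23172921]
 [  0.         399.8962864  182.71523604]
 [  0.           0.           1.        ]] [ 2.07160382 -0.56840964  0.28392437] [-457.0026023   220.6630197   823.86120738]
0.1 [159.35872974 499.85407089 230.68503607] [ 1.53783567e-01  9.88104306e-01 -6.72467082e-04 -2.07852498e-04] 85.40011836849393
```

View pics/top0.png

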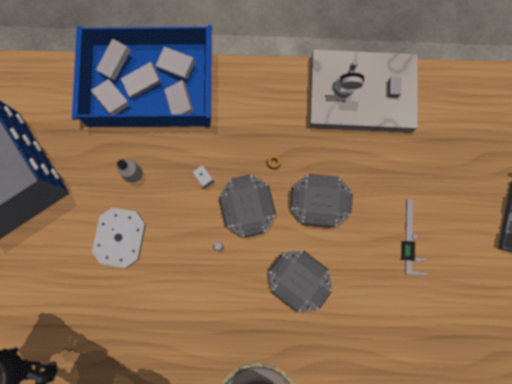

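View pics/side0.png

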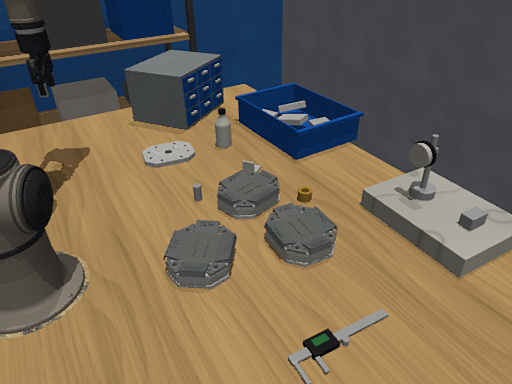

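The top view shows three covered housings at (248,206), (322,200) and (300,281). The leftmost is (248,206), with the pin at (218,246), the bracket at (203,177) and the bush at (274,162) around it. The octagon at (118,238) is the bare plate. The side view agrees, with the target at (249,192). Next I'll take a close crop and a contour fit.

```bash
cat > h.py <<'E'
import numpy as np, cv2
def cast(f,uv,z):
    R,_=cv2.Rodrigues(np.array(f["rvec"],float)); t=np.array(f["tvec"],float).ravel()
    uv=np.asarray(uv,float).reshape(-1,2); d=np.c_[uv,np.ones(len(uv))]@np.linalg.inv(f["K"]).T@R
    c=-R.T@t; return c+d*((z-c[2])/d[:,2])[:,None]
def proj(f,P): return cv2.projectPoints(np.array(P,float).reshape(-1,3),np.array(f["rvec"],float),np.array(f["tvec"],float),f["K"],None)[0][:,0]
E
python3 - <<'E'
from bench import r
from h import *
f=r.grab_frame("top"); im=f["frame"]
hsv=cv2.cvtColor(im,cv2.COLOR_RGB2HSV)
m=((hsv[...,1]<70)).astype(np.uint8)
n,l,st,c=cv2.connectedComponentsWithStats(m)
k=l[206,248]; mm=(l==k).astype(np.uint8); print(st[k],c[k])
cn=max(cv2.findContours(mm,cv2.RETR_EXTERNAL,cv2.CHAIN_APPROX_NONE)[0],key=cv2.contourArea)
P=cast(f,cn[:,0],38)[:,:2].astype(np.float32)
print(cv2.minAreaRect(P), cv2.minAreaRect(cast(f,cn[:,0],47)[:,:2].astype(np.float32)))
hull=cv2.convexHull(P); M=cv2.moments(hull); print("centroid",M["m10"]/M["m00"],M["m01"]/M["m00"])
for e in (4,6): print(cv2.approxPolyDP(hull,e,True)[:,0].round())
for uv,z in(((218,246),45),((203,177),40),((274,162),28)): print(cast(f,uv,z).round())
crop=im[140:270,180:310]; cv2.imwrite("pics/crop.png",cv2.cvtColor(cv2.resize(crop,(585,585),interpolation=cv2.INTER_CUBIC),cv2.COLOR_RGB2BGR))
E
```

```text
[ 220  175   55   62 2619] [246.86521573 205.72317679]
((543.4177856445312, 42.35397720336914), (166.61305236816406, 141.55885314941406), 14.64975357055664) ((542.199462890625, 42.117286682128906), (165.42564392089844, 140.55001831054688), 14.649730682373047)
centroid 542.9480900740882 42.13875437649645
[[629.  33.]
 [620.  80.]
 [611.  94.]
 [568. 118.]
 [490. 101.]
 [458.  59.]
 [473. -10.]
 [524. -34.]
 [599. -15.]]
[[629.  33.]
 [611.  94.]
 [568. 118.]
 [490. 101.]
 [458.  59.]
 [473. -10.]
 [524. -34.]
 [599. -15.]]
[[428. 117.  45.]]
[[620. 167.  40.]]
[[671. -31.  28.]]
```

View pics/crop.png

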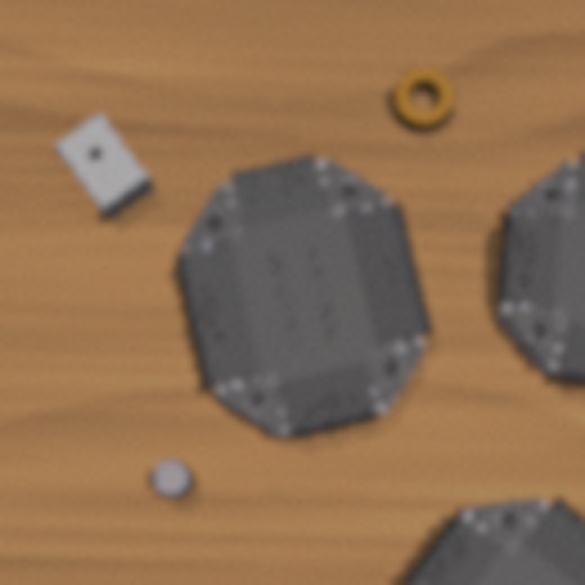

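The crop shows the sections clearly. The long sides run from (205,385) to (180,265) and from (430,330) to (400,205). The housing centre is about (541.5, 42), with its long axis about 13.5° from world x. The 166 x 141 outline fits the 160 x 130 size plus the visible walls. I'll move above it with the fingers shut, then turn the tool into line.

```bash
python3 -m inch '[[-0.63,-0.4,0,0],[-0.63,-0.4,0,0],[-0.63,-0.4,0,0],[-0.63,-0.4,0,0],[-0.63,-0.4,0,0],[-0.63,-0.4,0,0],[-0.63,-0.4,0,0],[-0.63,-0.4,0,0]]' 0
python3 -m inch '[[-0.63,-0.4,0,0],[-0.63,-0.4,0,0],[-0.63,-0.4,0,0],[-0.63,-0.4,0,0],[-0.63,-0.4,0,0],[-0.63,-0.4,0,0],[-0.63,-0.4,0,0],[-0.63,-0.4,0,0]]'
python3 -m inch '[[0,0,0,-1],[0,0,0,-1],[0,0,0,-1],[0,0,0,-1],[0,0,0,-1],[0,0,0,-1],[0,0,0,-0.25],[0,0,0,0]]'
cat > st.py <<'E'
from bench import r
import numpy as np
from scipy.spatial.transform import Rotation as Ro
C=np.array([541.5,42,0]);H=Ro.from_euler('z',13.5,degrees=True).as_matrix()
s=r.read_state();p=np.array(s["ee_pos"]);R=Ro.from_quat(s["ee_rot"]).as_matrix()
print("t",s["t"],"tcp",p.round(1),"in housing",(H.T@(p-C)).round(1),"F",np.round(s["ft_force"],1),"ytool deg",np.degrees(np.arctan2(R[1,1],R[0,1])).round(1),"tilt",R[:,2].round(3))
for n,g in dict(px=(70,0,70),py=(0,55,70),nx=(-70,0,70),ny=(0,-55,70)).items():
    print(n,((R.T@(C+H@g-p))/50).round(2))
E
python3 st.py
```

```text
t: 0.95
ee_pos: [351.6, 269.8, 231.2]
ee_rot: [0.154, 0.988, -0.0, -0.0]
ft_force: [0.7, 0.5, 0.0]
finger_gap: 0.3
finger_force: 0.0
t: 1.75
ee_pos: [543.1, 40.8, 231.0]
ee_rot: [0.154, 0.988, 0.0, -0.0]
ft_force: [1.1, 0.9, 0.4]
finger_gap: -0.0
finger_force: 0.0
t: 2.55
ee_pos: [542.3, 42.2, 231.1]
ee_rot: [-0.117, 0.993, 0.0, -0.0]
ft_force: [-0.1, -0.4, 0.7]
finger_gap: -0.1
finger_force: 0.0
t 2.55 tcp [542.3  42.2 231.1] in housing [  0.9  -0.  231.1] F [-0.1 -0.4  0.7] ytool deg 103.5 tilt [-0.  0. -1.]
px [-1.38 -0.    3.22]
py [0.02 1.1  3.22]
nx [ 1.42 -0.    3.22]
ny [ 0.02 -1.1   3.22]
```

```bash
python3 -m inch '[[-0.7,0,0.6,0],[-0.68,0,0.6,0],[0,0,0.6,0],[0,0,0.6,0],[0,0,0.5,0],[0,0,0.3,0],[0,0,0,0]]'; python3 st.py
python3 - <<'E'
from bench import r
from h import *
f=r.grab_frame("side");im=f["frame"].copy()
from scipy.spatial.transform import Rotation as Ro
C=np.array([541.5,42,0]);H=Ro.from_euler('z',13.5,degrees=True).as_matrix()
uv=proj(f,[C+H@np.array(g) for g in[(69,0,47),(0,54,47),(-69,0,47),(0,-54,47)]])
c=im[140:250,190:310]; k=5
c=cv2.cvtColor(cv2.resize(c,None,fx=k,fy=k,interpolation=cv2.INTER_CUBIC),cv2.COLOR_RGB2BGR)
for q in uv: cv2.circle(c,tuple(int(v) for v in ((q-[190,140])*k+k/2)),4,(0,0,255),1)
cv2.imwrite("pics/s1.png",c)
E
```

```text
t: 3.25
ee_pos: [607.9, 58.4, 68.6]
ee_rot: [-0.117, 0.993, 0.0, -0.003]
ft_force: [0.9, -0.0, 0.0]
finger_gap: -0.0
finger_force: 0.0
t 3.25 tcp [607.9  58.4  68.6] in housing [68.4  0.4 68.6] F [ 0.9 -0.   0. ] ytool deg 103.5 tilt [-0.005  0.    -1.   ]
px [-0.03 -0.01 -0.03]
py [ 1.37  1.09 -0.02]
nx [ 2.77 -0.01 -0.01]
ny [ 1.37 -1.11 -0.02]
```

View pics/s1.png

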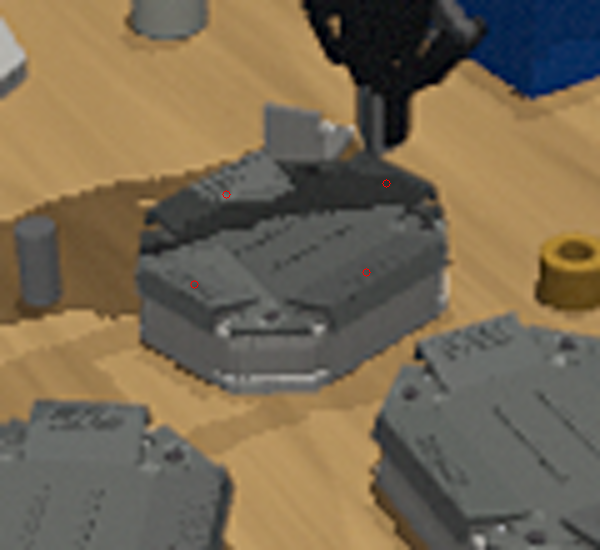

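The crop shows the projected press points at (386,184), (226,194), (194,284) and (366,272). All four lie on their rim sections near the ribs, and the fingertip is above the far (+x) one. I'll press that one.

```bash
python3 -m inch '[[0,0,0.2,0],[0,0,0.2,0],[0,0,0.06,0],[0,0,0.06,0],[0,0,0.06,0],[0,0,0,0]]'; python3 -m inch '[[0,0,0.03,0],[0,0,0.03,0],[0,0,0.03,0],[0,0,0,0],[0,0,0,0]]'; python3 st.py
```

```text
t: 3.9
ee_pos: [609.3, 58.4, 42.1]
ee_rot: [-0.118, 0.993, 0.0, -0.0]
ft_force: [-0.1, -0.2, -0.4]
finger_gap: 0.0
finger_force: 0.0
t: 4.4
ee_pos: [609.5, 58.3, 39.7]
ee_rot: [-0.118, 0.993, -0.0, 0.0]
ft_force: [-4.6, -1.5, 15.0]
finger_gap: -0.2
finger_force: 7.3
t 4.4 tcp [609.5  58.3  39.7] in housing [70.  -0.  39.7] F [-4.6 -1.5 15. ] ytool deg 103.6 tilt [ 0.001 -0.    -1.   ]
px [-0.    0.   -0.61]
py [ 1.4   1.1  -0.61]
nx [ 2.8   0.   -0.61]
ny [ 1.4  -1.1  -0.61]
```

It clicked by z = 42 (force dropped to zero) and then reached its stop at 39.7. I'll lift and go to +y.

```bash
python3 -m inch '[[0,0,-0.4,0],[0,0,-0.3,0],[0.47,0.37,0,0],[0.47,0.37,0,0],[0.46,0.4,0,0],[0,0,0,0],[0,0,0,0]]'; python3 st.py
```

```text
t: 5.1
ee_pos: [528.3, 97.6, 73.1]
ee_rot: [-0.118, 0.993, -0.0, 0.0]
ft_force: [-0.3, -0.2, 0.9]
finger_gap: -0.0
finger_force: 0.0
t 5.1 tcp [528.3  97.6  73.1] in housing [ 0.1 57.1 73.1] F [-0.3 -0.2  0.9] ytool deg 103.6 tilt [ 0.001 -0.    -1.   ]
px [-1.4  -1.14  0.06]
py [ 0.   -0.04  0.06]
nx [ 1.4  -1.14  0.06]
ny [ 0.01 -2.24  0.06]
```

```bash
python3 -m inch '[[0,0,0.2,0],[0,0,0.2,0],[0,0,0.06,0],[0,0,0.06,0],[0,0,0.06,0],[0,0,0,0]]'; python3 -m inch '[[0,0,0.03,0],[0,0,0.03,0],[0,0,0,0]]'; python3 st.py
```

```text
t: 5.7
ee_pos: [528.1, 97.2, 43.2]
ee_rot: [-0.118, 0.993, 0.0, -0.0]
ft_force: [-0.7, -0.3, -0.6]
finger_gap: -0.1
finger_force: 0.0
t: 6.0
ee_pos: [528.0, 97.3, 40.5]
ee_rot: [-0.118, 0.993, 0.0, -0.0]
ft_force: [0.6, 1.0, 0.4]
finger_gap: -0.3
finger_force: 0.0
t 6.0 tcp [528.   97.3  40.5] in housing [-0.2 56.9 40.5] F [0.6 1.  0.4] ytool deg 103.6 tilt [-0.  0. -1.]
px [-1.4  -1.14 -0.59]
py [-0.   -0.04 -0.59]
nx [ 1.4  -1.14 -0.59]
ny [-0.   -2.24 -0.59]
```

```bash
python3 -m inch '[[0,0,-0.4,0],[0,0,-0.3,0],[0.47,-0.38,0,0],[0.47,-0.38,0,0],[0.46,-0.38,0,0],[0,0,0,0],[0,0,0,0]]'; python3 st.py
```

```text
t: 6.7
ee_pos: [473.8, 25.2, 76.1]
ee_rot: [-0.117, 0.993, 0.0, 0.0]
ft_force: [0.8, 0.3, -0.4]
finger_gap: -0.3
finger_force: 0.0
t 6.7 tcp [473.8  25.2  76.1] in housing [-69.8  -0.5  76.1] F [ 0.8  0.3 -0.4] ytool deg 103.5 tilt [ 0.001  0.    -1.   ]
px [-2.79  0.01  0.12]
py [-1.39  1.11  0.12]
nx [0.01 0.01 0.12]
ny [-1.4  -1.09  0.12]
```

```bash
python3 -m inch '[[0,0,0.2,0],[0,0,0.2,0],[0,0,0.06,0],[0,0,0.06,0],[0,0,0.06,0],[0,0,0,0]]'; python3 -m inch '[[0,0,0.03,0],[0,0,0.03,0],[0,0,0,0]]'; python3 st.py
```

```text
t: 7.3
ee_pos: [473.1, 25.8, 46.6]
ee_rot: [-0.118, 0.993, 0.0, -0.0]
ft_force: [-2.2, 0.7, 5.0]
finger_gap: -0.1
finger_force: 2.1
t: 7.6
ee_pos: [473.6, 25.6, 43.6]
ee_rot: [-0.118, 0.993, 0.0, 0.0]
ft_force: [0.6, 0.2, -0.2]
finger_gap: 0.4
finger_force: 0.0
t 7.6 tcp [473.6  25.6  43.6] in housing [-69.9  -0.1  43.6] F [ 0.6  0.2 -0.2] ytool deg 103.6 tilt [ 0.  0. -1.]
px [-2.8  -0.   -0.53]
py [-1.4   1.1  -0.53]
nx [ 0.    0.   -0.53]
ny [-1.4  -1.1  -0.53]
```

```bash
python3 -m inch '[[0,0,-0.4,0],[0,0,-0.3,0],[-0.47,-0.38,0,0],[-0.47,-0.38,0,0],[-0.46,-0.38,0,0],[0,0,0,0],[0,0,0,0]]'; python3 st.py
```

```text
t: 8.3
ee_pos: [554.5, -13.5, 78.2]
ee_rot: [-0.118, 0.993, 0.0, -0.001]
ft_force: [-0.3, -0.2, -0.5]
finger_gap: 0.4
finger_force: 0.0
t 8.3 tcp [554.5 -13.5  78.2] in housing [ -0.4 -57.   78.2] F [-0.3 -0.2 -0.5] ytool deg 103.5 tilt [-0.001  0.    -1.   ]
px [-1.41  1.14  0.16]
py [-0.01  2.24  0.17]
nx [1.39 1.14 0.17]
ny [-0.01  0.04  0.16]
```

```bash
python3 -m inch '[[0,0,0.2,0],[0,0,0.2,0],[0,0,0.1,0],[0,0,0.06,0],[0,0,0.06,0],[0,0,0,0]]'; python3 -m inch '[[0,0,0.06,0],[0,0,0.03,0],[0,0,0.03,0],[0,0,0,0]]'; python3 st.py
```

```text
t: 8.9
ee_pos: [554.6, -13.5, 48.1]
ee_rot: [-0.118, 0.993, -0.0, -0.0]
ft_force: [-2.8, 1.0, 7.0]
finger_gap: -0.3
finger_force: 3.5
t: 9.3
ee_pos: [554.7, -13.3, 41.5]
ee_rot: [-0.118, 0.993, 0.0, -0.0]
ft_force: [-0.3, -0.1, 0.4]
finger_gap: -0.0
finger_force: 0.0
t 9.3 tcp [554.7 -13.3  41.5] in housing [ -0.1 -56.9  41.5] F [-0.3 -0.1  0.4] ytool deg 103.6 tilt [-0.  0. -1.]
px [-1.4   1.14 -0.57]
py [-0.    2.24 -0.57]
nx [ 1.4   1.14 -0.57]
ny [-0.    0.04 -0.57]
```

```bash
python3 -m inch '[[0,0,-0.4,0],[0,0,-0.5,0],[0,0,-0.8,0],[0.7,0.7,-0.5,0],[0.7,0.7,-0.5,0],[0.7,0.7,0,0],[0.7,0.7,0,0],[0.7,0.7,0,0]]'
python3 -m inch '[[0.3,0.8,0,0],[0.3,0.8,0,0],[0.3,0.8,0,0],[0,0.8,0,0],[0,0,0,0],[0,0,0,0]]'
python3 - <<'E'
from bench import r
from h import *
o=[]
for n,(y,x) in dict(top=(150,195),side=(140,190)).items():
    c=r.grab_frame(n)["frame"][y:y+110,x:x+120]
    if n=="top": c=r.grab_frame(n)["frame"][150:260,195:315]
    o.append(cv2.resize(c,(396,363),interpolation=cv2.INTER_CUBIC))
cv2.imwrite("pics/end.png",cv2.cvtColor(np.hstack(o),cv2.COLOR_RGB2BGR))
f=r.grab_frame("top"); m=(cv2.cvtColor(f["frame"],cv2.COLOR_RGB2HSV)[...,1]<70).astype(np.uint8)
n,l,st,c=cv2.connectedComponentsWithStats(m);k=l[206,248];print(st[k],c[k])
E
```

```text
t: 10.1
ee_pos: [350.3, 111.3, 172.0]
ee_rot: [-0.118, 0.993, 0.0, 0.0]
ft_force: [1.2, 1.2, -0.1]
finger_gap: 0.1
finger_force: 0.0
t: 10.7
ee_pos: [270.2, 256.0, 171.8]
ee_rot: [-0.12, 0.993, -0.0, -0.0]
ft_force: [0.2, -0.5, -0.5]
finger_gap: 0.1
finger_force: 0.0
[ 220  175   55   62 2624] [246.86432927 205.78963415]
```

View pics/end.png

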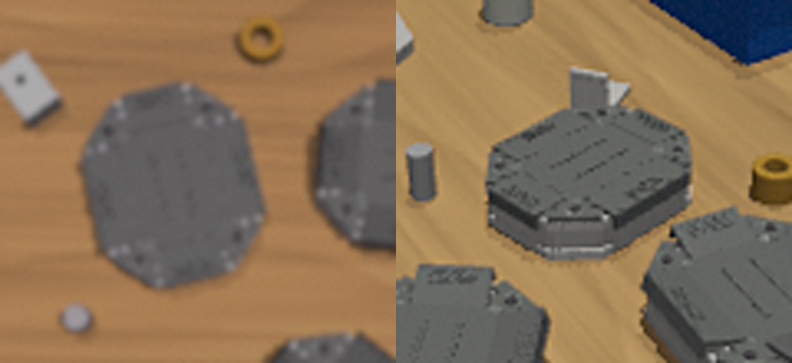

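The crop shows the housing's cover flat and uniformly shaded in both views (left at (172,185), right at (590,180)), so all four sections are flush. The housing's blob centroid is unchanged, and the pin, bush and bracket stand where they were.

```bash
python3 -c "
from bench import r
print(r.hand_in())"
```

```text
the job is handed in; nothing more can be done
None
```

All four rim sections were pressed shut and look flush in both camera views, the housing has not shifted in the camera image, and the job is handed in (its result was not reported back).

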